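# Open the safety cap of the lens-cleaning solvent bottle

## Task

Get the lens-cleaning solvent ready: open the white bottle in the bolted holder by pressing its safety cap firmly down and, with it held down, turning it anticlockwise (seen from above) until it comes free at its stop. Lift the cap straight off and set it down gently, open end down and flat on the floor of the steel parts tray, beside the clamp that lies there. Do not push the lens mount, vial, screwdriver, spare post or clamp about.

Things in the scene. Friction and masses are not known exactly. Their poses are not given: they have to be found in the camera images.
- bottle: White round solvent bottle in a holder bolted to the table (cannot move; square base plate 110 mm). Origin: centre of the plate's underside, z up; heights below are above it. 76 mm in diameter up to 88 mm, then a shoulder narrowing to 44 mm at 104 mm. Its neck has a bayonet ledge, 40 mm in diameter, underside at 126.5 mm, with two gaps, on the bottle's +x and -x sides.
- bottle_mouth (a point): Centre of the top of the bottle's neck, 137 mm over the bottle's origin. A stop stands just past each gap of the ledge. Lugs inside the cap pass up through the gaps with about 9 degrees of play each way; a turn of 70 degrees anticlockwise from the locked place centres them, the stop comes about 9 degrees later.
- cap: Black fluted push-and-turn cap, loose, 49 mm in diameter (51 over flutes), 27 mm tall, 40 g; grip its side in any direction. Origin: centre of its lower rim, z to its closed top. At the start locked on the bottle: origin 124 mm over the bottle's, its x axis (thin grey bar on its top, 36 mm; the two inner lugs lie below its ends) 70 degrees clockwise, seen from above, of the bottle's x.
- cap_top (a point): Centre of the cap's flat top. Pockets 5.5 mm deep block turning until the cap is pressed down more than 5.5 mm (8.5 mm at most); keep it down throughout the 70 degree turn anticlockwise. Let up there, the sprung pump plate under it raises it to 6 mm above its locked height; then it lifts straight off, clear of the whole bottle at 32 mm above locked.
- pump (a joint): Sprung steel pump plate on the bottle's neck, under the cap: travel downwards in m, 0 as found (plate against the cap), positive when pressed, 0.0085 fully down, -0.006 fully up. Pushes up with 8 N at 0, 12 N at 0.0055 and 14.4 N at 0.0085.
- tray: Shallow steel parts tray, 130 mm (its x) by 180 mm (its y), rim 18 mm high, walls and floor 4 mm thick, held magnetically to the table (it does not move). Origin: centre of its underside, z up. The clamp lies in the half on its -y side; the +y half is empty.
- clamp: Dark round post clamp, 38 mm in diameter, 14 mm high, with a lug reaching 32 mm from its centre along its x, loose in the tray. Origin: centre of its underside. To be left alone.
- lens_mount: Lens in a round black mount on a post with a round base 60 mm in diameter, 127 mm high, loose, standing near the bottle or tray. Origin: centre of its underside. To be left alone.
- vial: Amber glass vial, 28 mm in diameter, 62 mm high, loose, upright. Origin: centre of its underside. To be left alone.
- driver: Screwdriver with black handle, 160 mm long, lying on the table along its x axis, loose. To be left alone.
- spare_post: Steel post, 25 mm in diameter, 50 mm high, loose, upright. Origin: centre of its underside. To be left alone.

How it is judged:
By the outcome, as a careful person would: the job done as asked, in the order asked, and still so for the second after the job is handed in, with the robot touching nothing.
It also fails if it takes over 51 s, if anything falls off the work surface, if the arm or the gripper's body presses on something with over 40 N, if the wrist force passes 120 N, or if a joint passes its speed limit or range.

## Robot

A 6-joint arm with a two-finger parallel gripper is mounted at the origin on the work surface. World frame = base frame: x ahead of the robot, y to its left, z up, the work surface at z = 0. Lengths are in m, angles in rad, forces in N, time in s.
With the tool pointing down it reaches from about 0.4 to 0.825 m from the base axis. Payload 7 kg.
Tool frame: the origin (TCP) lies at the very end of the fingers, on their centre line; the grasp point (between the pads) lies arm.hold_point_z behind it (arm.hold_point_z is the distance from the TCP to the grasp point, in m); z points along the fingers, y is the line along which they close (so a half turn about z gives the same grasp; the last joint's range is limited). The gripper opens to 88 mm and grips with 3 to 60 N. Pads are 19 mm wide; open, the fingers measure 130 mm over their backs; the gripper's body (78 mm by 193 mm) begins 47 mm behind the grasp point.
Start: joints at [1.468, 0.359, 0.012, 0, -1.224, -0.288], TCP at [0.257, 0.624, 0.206] pointing down, gripper open.
Joint ranges: [-3.07, 3.07], [-1.43, 2.12], [-1.02, 1.25], [-3.03, 1.67], [-3.05, -0], [-3.03, 3.03]. Speed limits (rad/s): [2.39, 2.39, 3.01, 3.14, 3.14, 3.14].

## Interface

Orientations are given as [roll, pitch, yaw] about the fixed x, y, z axes, in that order (R = Rz(yaw) Ry(pitch) Rx(roll)).
In Python, from station import arm, cams, ticket gives the robot as it stands (arm), with the cameras (cams) and the job (ticket).
- The arm moves only by the shell command python3 nudge.py [FORCE], which reads ROWS from standard input. ROWS is a JSON list of rows, 1 to 20 of them, each written [opening, [dx, dy, dz], turn]: the finger opening in m, then dx, dy, dz in m, then a turn about the tool's z in rad; each row is the pose to reach, as a shift and turn from the pose commanded when the command began, along the tool's axes at that moment; what a row does not reach only later rows make up. A row lasts 1/12 s, in which the tool goes at most 0.0417 m and 0.125 rad, less where a joint would pass 70% of its speed; a pose out of reach is approached as far as the arm can. The fingers move at their own pace and stop on an object; FORCE is the grip in N (left out, the last holds). Time passes only in rows, so rows that do not move let the fingers close. It prints the time, the measured TCP pose, the force, the opening and the grip force at its end. Input that does not fit is refused with a message, and nothing moves.
- arm.get_state(): the state, without advancing time (a new reading comes with each control period).
- cams.grab_frame(name): name is "scene" or "top"; returns the picture (400x640x3 uint8, red, green, blue); there is no depth.
- cams.camera_params(name): a dict with "fx", "fy", "cx", "cy" (pixels), "D" ([k1, k2, p1, p2, k3] as OpenCV has them; the pictures are not rectified), "T" (4x4, takes a point from camera to world coordinates). Camera axes: x right, y down, z forward; pixel columns grow to the right and rows downward; lengths in m; the calibration is good to about 2 mm. A picture is of the moment at which its call begins. camera_params takes no time and is no camera call.
- ticket.job_done(): hands the job in; it is judged then, once.
The state is a dict: "t": time; "q": joint angles; "qd": joint speeds; "joint_efforts": joint torques, N m; "eef_pos": TCP position; "ee_rot": TCP orientation; "force": force on the tool from outside, world axes, zero at the start; "moment": the same for the moment, N m; "width": finger opening in m; "gripper_force": force on a finger pad.
Only numpy, scipy, OpenCV 4.12 (cv2) and the standard library are available. Lean on these libraries where they do the work, as an engineer would, in place of code of your own. Each camera call takes 0.05 s, during which the arm holds its last target. There are 200 camera calls.

## Working session

There is one attempt and no reset: what is moved stays moved. The work goes in short steps, Python scripts to look and compute and a shell command to move; the robot and the scene stay as the last step left them, time stands still between calls to the robot, and variables do not carry over. Pictures are saved under pics/ and viewed, at most 10 in all, crops included, and the job is handed in when it is done.

```bash
ls; mkdir -p pics; python3 - <<'E'
from station import arm, cams, ticket
import cv2
s=arm.get_state();print(s['t'],s['eef_pos'],s['ee_rot'],s['force'],s['width'],arm.hold_point_z)
for n in("top","scene"):
    cv2.imwrite(f"pics/{n}0.png",cams.grab_frame(n)[:,:,::-1]);p=cams.camera_params(n);print({k:p[k] for k in p})
E
```

```text
nudge.py
pics
station.py
0.0 [0.25694746 0.62360966 0.20541454] [ 3.13992861e+00 -1.55379600e-04 -3.90901400e-01] [ 0.30898169 -0.0849474  -0.26994622] 0.087340086292982 0.0188
{'fx': 361.64080162719654, 'fy': 361.64080162719654, 'cx': 320.77526516956925, 'cy': 197.59417303865322, 'D': array([0.00775727, 0.        , 0.        , 0.        , 0.        ]), 'T': array([[ 0.0355801 , -0.97652396,  0.21245   ,  0.43814627],
       [-0.99934903, -0.03603477,  0.00173276,  0.02176455],
       [ 0.0059635 , -0.21237336, -0.9771704 ,  1.03143331],
       [ 0.        ,  0.        ,  0.        ,  1.        ]])}
{'fx': 370.16228020579024, 'fy': 370.16228020579024, 'cx': 320.71068268316856, 'cy': 199.54417999471386, 'D': array([-0.03338912,  0.        ,  0.        ,  0.        ,  0.        ]), 'T': array([[ 0.50216478,  0.52714236, -0.68553006,  1.18217141],
       [ 0.86469247, -0.31682648,  0.38977932, -0.27909767],
       [-0.01172489, -0.78850613, -0.61491513,  0.59927037],
       [ 0.        ,  0.        ,  0.        ,  1.        ]])}
```

View pics/top0.png

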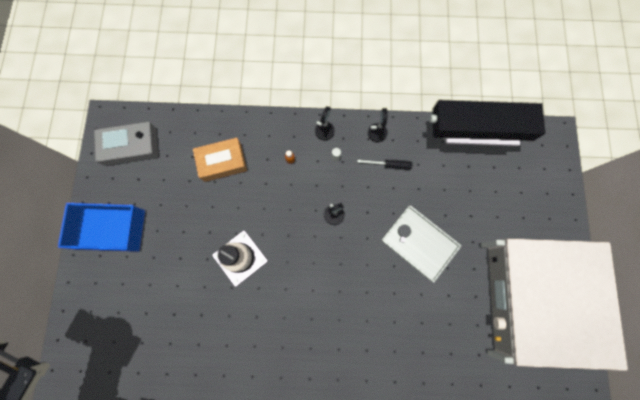

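View pics/scene0.png

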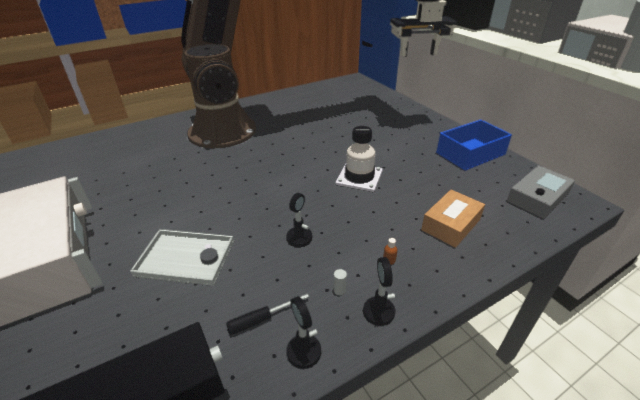

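The top view shows the bottle plate at about (240,258), the cap at (230,254), the tray at (421,243) with the clamp at (404,233), and the lens mount at (335,213) between them. The scene view shows the cap at (362,134) and the tray at (185,257). Next I'll measure and take crops.

```bash
cat > h.py <<'E'
import cv2,numpy as np
from station import arm, cams, ticket
def ray(n,uv):
    p=cams.camera_params(n);K=np.array([[p['fx'],0,p['cx']],[0,p['fy'],p['cy']],[0,0,1]])
    x=cv2.undistortPoints(np.array(uv,float).reshape(-1,1,2),K,p['D'])[:,0]
    T=p['T'];return T[:3,3],np.c_[x,np.ones(len(x))]@T[:3,:3].T
def onz(n,uv,z):
    o,d=ray(n,uv);return o+d*((z-o[2])/d[:,2])[:,None]
def proj(n,P):
    p=cams.camera_params(n);K=np.array([[p['fx'],0,p['cx']],[0,p['fy'],p['cy']],[0,0,1]]);W=np.linalg.inv(p['T'])
    return cv2.projectPoints(np.array(P,float).reshape(-1,1,3),cv2.Rodrigues(W[:3,:3])[0],W[:3,3],K,p['D'])[0][:,0]
E
python3 - <<'E'
from h import *
t=cv2.imread('pics/top0.png');s=cv2.imread('pics/scene0.png')
big=lambda im,x,y,w,h,k:cv2.resize(im[y:y+h,x:x+w],None,fx=k,fy=k,interpolation=cv2.INTER_CUBIC)
a=big(t,200,220,80,75,5);b=big(t,375,200,95,85,4)[:300,:380];c=big(s,325,115,80,75,5);d=big(s,125,220,120,75,4)[:,:400]
can=np.zeros((600,800,3),np.uint8)
for im,x,y in((a,0,0),(b,400,0),(c,0,300),(d,400,300)):
    im=im[:300,:400];can[y:y+im.shape[0],x:x+im.shape[1]]=im
cv2.imwrite('pics/crop.png',can)
for n,z,(x0,y0,x1,y1),th in(('plate',.008,(205,225,275,292),170),('tray',.018,(370,195,475,290),120)):
    m=np.zeros(t.shape[:2],np.uint8);m[y0:y1,x0:x1]=(t[y0:y1,x0:x1].min(2)>th)*255
    c=max(cv2.findContours(m,0,1)[0],key=cv2.contourArea)
    P=onz('top',cv2.convexHull(c).reshape(-1,2),z)[:,:2].astype(np.float32)
    r=cv2.minAreaRect(P);print(n,r,cv2.boxPoints(r).round(3).tolist())
E
```

```text
plate ((0.48135772347450256, 0.24468357861042023), (0.1125560998916626, 0.11226414144039154), 41.024803161621094) [[0.4020000100135803, 0.25], [0.47600001096725464, 0.16500000655651093], [0.5609999895095825, 0.23899999260902405], [0.4869999885559082, 0.3240000009536743]]
tray ((0.5407601594924927, -0.26112666726112366), (0.18594704568386078, 0.13671094179153442), 52.160682678222656) [[0.4300000071525574, -0.2930000126361847], [0.5379999876022339, -0.37599998712539673], [0.6520000100135803, -0.23000000417232513], [0.5440000295639038, -0.1459999978542328]]
```

View pics/crop.png

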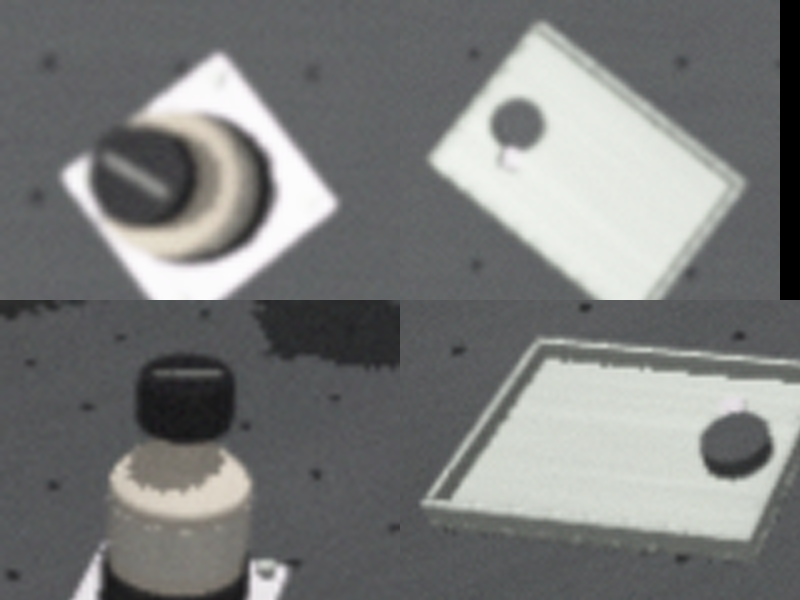

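The bar on the cap runs from about (221.4,250.4) to (234,258) in the top view and about (356,129.6) to (369,129.7) in the scene view. The clamp is in the upper-left end of the tray and the lower-right half is empty. Now I'll triangulate the bar and locate the lens mount.

```bash
python3 - <<'E'
from h import *
def fit(n,x0,y0,x1,y1,off):
    im=cv2.imread(f'pics/{n}0.png');g=im[y0:y1,x0:x1].mean(2)
    m=(g>off).astype(np.uint8);k,l,st,c=cv2.connectedComponentsWithStats(m)
    return g,l,st
for n,b in(('top',(217,245,240,263)),('scene',(352,127,374,133))):
    im=cv2.imread(f'pics/{n}0.png');x0,y0,x1,y1=b;g=im[y0:y1,x0:x1].astype(float).mean(2)
    print(n);print(g.astype(int)) 
def tri(u,v):
    o1,d1=ray('top',[u]);o2,d2=ray('scene',[v]);d1=d1[0];d2=d2[0]
    s=np.linalg.lstsq(np.c_[d1,-d2],o2-o1,rcond=None)[0];a=o1+s[0]*d1;b=o2+s[1]*d2;return (a+b)/2,np.linalg.norm(a-b)
print(tri((227.7,254.2),(362.5,129.6)))
e=onz('top',[(221.4,250.4),(234,258)],.151);print(e,e.mean(0),np.linalg.norm(e[0]-e[1]),np.degrees(np.arctan2(*(e[0]-e[1])[[1,0]])))
print(proj('scene',e),proj('top',[[.481,.245,.151]]),proj('scene',[[.481,.245,.151]]))
print('lens base',onz('top',[(334,215)],.005),onz('scene',[(299,236)],.005),'clamp',onz('top',[(404.3,231)],.018))
E
```

```text
top
[[ 96  98  98  97  95  86  81  86  96 108 113 112 114 125 134 146 163 177
  191 194 200 204 207]
 [ 98  98  96  89  85  75  71  69  71  78  76  78  75  79  86  97 110 127
  144 159 177 189 199]
 [ 97  95  92  80  72  69  65  65  65  63  64  64  65  64  63  67  72  79
   87 107 135 161 178]
 [ 98  93  82  72  66  63  61  62  60  59  61  64  63  64  65  67  66  59
   54  67  94 125 149]
 [102  98  84  75  76  69  66  60  63  61  63  60  63  63  61  60  63  61
   53  51  72 102 122]
 [123 112  86  87  97  93  79  68  66  66  64  64  67  66  66  65  64  62
   58  46  55  85 107]
 [159 126  94  98 118 124 110  95  80  69  67  62  62  65  61  62  69  66
   59  52  50  71  99]
 [185 131  89  90 114 131 133 127 110  89  72  68  62  62  66  66  66  66
   64  56  48  58  90]
 [190 122  77  74  93 114 128 140 137 119  99  85  73  66  66  67  66  64
   65  63  50  50  78]
 [186 113  73  63  71  86 105 123 138 138 128 114  96  77  69  67  63  68
   70  61  48  51  80]
 [181 109  71  60  63  67  75  91 110 127 135 137 124 104  87  77  70  64
   65  61  48  48  81]
 [185 109  71  64  65  63  67
[... 997 characters left out ...]
  62  60  47
   36  49  81  81]
 [ 59  36  30  38  38  38  36  33  38  40  36  34  40  41  32  39  36  37
   35  43  76  83]
 [ 51  33  30  35  33  31  37  33  37  35  32  33  37  37  36  37  32  33
   32  37  76  82]]
(array([0.48313886, 0.24377495, 0.1513173 ]), np.float64(0.004128418590770939))
[[0.49063225 0.25794325 0.151     ]
 [0.4736699  0.22610496 0.151     ]] [0.48215107 0.2420241  0.151     ] 0.036074892490496724 61.95283606079238
[[367.85763053 129.71857261]
 [354.00494094 130.08350939]] [[226.40571855 254.63160149]] [[361.6203897  129.44727914]]
lens base [[ 0.61153014 -0.01623427  0.005     ]] [[ 0.61268917 -0.01471519  0.005     ]] clamp [[ 0.57101279 -0.21473718  0.018     ]]
```

```bash
echo '[[0.088,[0.018,0.013,0],0.12],[0.088,[0.036,0.026,0],0.24],[0.088,[0.06,0.045,0],0.36],[0.088,[0.084,0.063,0],0.48],[0.088,[0.108,0.081,0],0.6],[0.088,[0.132,0.099,0],0.72],[0.088,[0.156,0.117,0],0.84],[0.088,[0.18,0.135,0],0.96],[0.088,[0.204,0.153,0],1.08],[0.088,[0.228,0.171,0],1.2],[0.088,[0.252,0.189,0],1.32],[0.088,[0.276,0.207,0],1.44],[0.088,[0.3,0.225,0],1.56],[0.088,[0.32,0.24,0],1.68],[0.088,[0.335,0.252,0],1.8],[0.088,[0.345,0.26,0],1.92],[0.088,[0.353,0.266,0],2.04],[0.088,[0.353,0.266,0],2.16],[0.088,[0.353,0.266,0],2.28],[0.088,[0.353,0.266,0],2.4]]' | python3 nudge.py; python3 -c "
from station import arm, cams, ticket;import numpy as np
s=arm.get_state();print(s['q'],s['eef_pos'],s['ee_rot'],s['force'])"
```

```text
t: 1.77
eef_pos: [0.4821, 0.2432, 0.206]
ee_rot: [-3.141, -0.001, -2.798]
force: [0.2, -0.3, -0.3]
width: 0.0876
gripper_force: 0.0
[ 8.30088300e-01  1.37392439e-01 -2.85917488e-01 -2.10310469e-04
 -1.14814827e+00 -2.05678102e+00] [0.48213155 0.24315729 0.20601531] [-3.14145305e+00 -6.74805717e-04 -2.79757542e+00] [ 0.19926771 -0.30493994 -0.26211449]
```

```bash
echo '[[0.088,[0,0,0.01],0],[0.088,[0,0,0.025],0],[0.088,[0,0,0.04],0],[0.088,[0,0,0.055],0],[0.088,[0,0,0.067],0],[0.088,[0,0,0.075],0],[0.088,[0,0,0.079],0],[0.088,[0,0,0.079],0]]' | python3 nudge.py; python3 - <<'E'
from h import *
a=cams.grab_frame('top')[:,:,::-1];b=cams.grab_frame('scene')[:,:,::-1]
cv2.imwrite('pics/g1.png',np.hstack([cv2.resize(a[215:295,195:275],(400,400),interpolation=2),cv2.resize(b[95:175,322:402],(400,400),interpolation=2)]))
E
```

```text
t: 2.43
eef_pos: [0.4817, 0.2433, 0.1262]
ee_rot: [-3.141, -0.002, -2.789]
force: [0.5, -0.9, -0.3]
width: 0.0875
gripper_force: 0.0
```

View pics/g1.png

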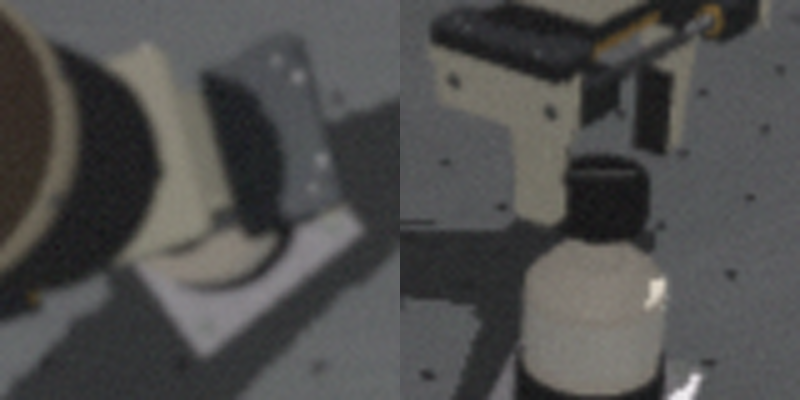

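```bash
python3 - <<'E'
from h import *
p=np.array([.4817,.2433,.1262]);y=np.array([np.sin(-2.789),-np.cos(-2.789),0])
uv=proj('scene',[p+.044*y,p-.044*y,p+.065*y,p-.065*y]);print((uv-[322,95])*5+[400,0])
E
```

```text
[[640.06763534 185.32565287]
 [544.55034081 248.45362579]
 [661.35595338 171.26223847]
 [520.1280103  264.60173072]]
```

```bash
python3 - <<'E'
from h import *
b=cams.grab_frame('scene')[:,:,::-1];x0,y0=320,85
c=cv2.resize(b[y0:y0+70,x0:x0+80],(800,700),interpolation=2)[100:]
c=np.clip(c*1.8,0,255).astype(np.uint8).copy()
s=arm.get_state();p=s['eef_pos'];ps=s['ee_rot'][2];y=np.array([np.sin(ps),-np.cos(ps),0]);x=np.array([np.cos(ps),np.sin(ps),0])
for sg in(1,-1):
    q=[p+sg*.044*y+.0095*x,p+sg*.065*y+.0095*x,p+sg*.065*y-.0095*x,p+sg*.044*y-.0095*x]
    cv2.polylines(c,[((proj('scene',q)-[x0,y0]+.5)*10-[0,100]).astype(int)],True,(0,0,255),1)
cv2.imwrite('pics/g2.png',c);print(p)
E
```

```text
[0.48255975 0.24397737 0.12795514]
```

View pics/g2.png

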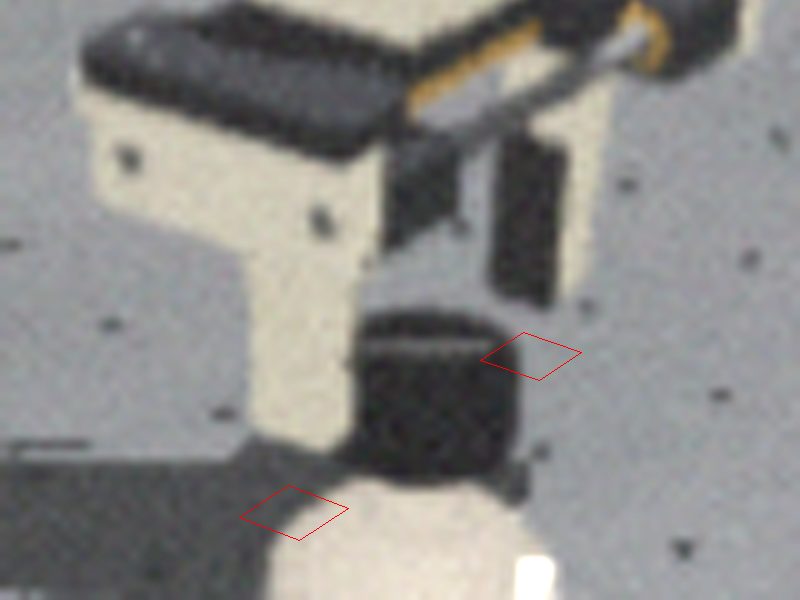

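```bash
python3 - <<'E'
from h import *
p=np.array([.25695,.6236,.2054]);ps=-.391;y=np.array([np.sin(ps),-np.cos(ps),0]);x=np.array([np.cos(ps),np.sin(ps),0])
a=cv2.imread('pics/scene0.png');b=cams.grab_frame('scene')[:,:,::-1]
def crop(im,x0,y0,p,x,y,dzs):
    c=cv2.resize(im[y0:y0+60,x0:x0+50],(400,480),interpolation=2)
    c=np.clip(c*1.6,0,255).astype(np.uint8).copy()
    for dz,col in dzs:
      for sg in(1,-1):
        q=[p+sg*.044*y+.0095*x,p+sg*.065*y+.0095*x,p+sg*.065*y-.0095*x,p+sg*.044*y-.0095*x]+np.array([0,0,dz])
        cv2.polylines(c,[((proj('scene',q)-[x0,y0]+.5)*8).astype(int)],True,col,1)
    return c
A=crop(a,395,10,p,x,y,[(0,(0,0,255)),(.0188,(0,255,0))])
s=arm.get_state();p=s['eef_pos'];ps=s['ee_rot'][2];y=np.array([np.sin(ps),-np.cos(ps),0]);x=np.array([np.cos(ps),np.sin(ps),0])
B=crop(b,338,90,p,x,y,[(0,(0,0,255)),(.0188,(0,255,0))])
cv2.imwrite('pics/g3.png',np.hstack([A,B]))
E
```

```text
(no output)
```

View pics/g3.png

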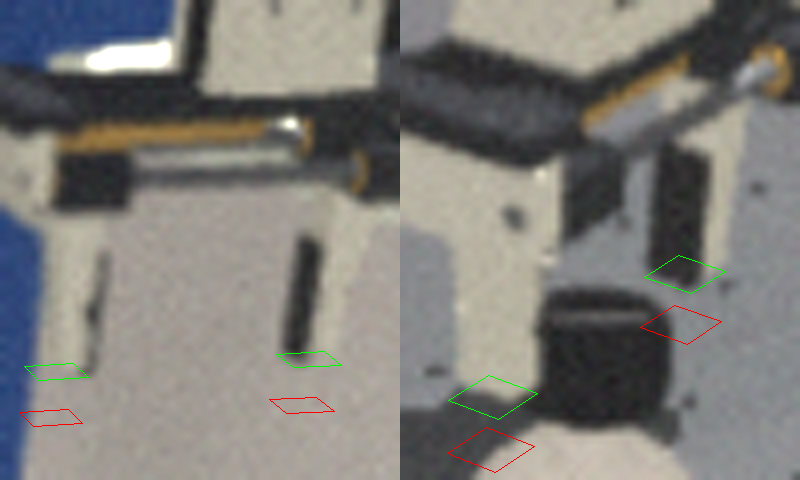

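The rendered fingers end about 18.8 mm above the reported TCP in both poses (green boxes), which conflicts with the stated frame. To check physically, I'll rise 20 mm and close gently. If the fingers stop at about 51 mm, their ends really are at the TCP. If they close past that, the picture is right.

```bash
echo '[[0.088,[0,0,-0.01],0],[0.088,[0,0,-0.02],0],[0.088,[0,0,-0.02],0],[0.042,[0,0,-0.02],0],[0.042,[0,0,-0.02],0],[0.042,[0,0,-0.02],0],[0.042,[0,0,-0.02],0],[0.042,[0,0,-0.02],0],[0.042,[0,0,-0.02],0]]' | python3 nudge.py 4
```

```text
t: 3.38
eef_pos: [0.4821, 0.2436, 0.1471]
ee_rot: [-3.141, -0.0, -2.791]
force: [-0.6, -0.3, 0.8]
width: 0.0529
gripper_force: 0.0
```

```bash
echo '[[0.042,[0,0,0],0],[0.042,[0,0,0],0],[0.042,[0,0,0],0]]' | python3 nudge.py
```

```text
t: 3.63
eef_pos: [0.4822, 0.2437, 0.1473]
ee_rot: [-3.142, -0.0, -2.791]
force: [0.0, 0.2, -1.6]
width: 0.0427
gripper_force: 0.0
```

The fingers closed past the cap, so their real ends are well above the reported TCP. I'll touch the cap top gently with the half-closed fingers to measure the offset.

```bash
echo '[[0.042,[0,0,0.006],0],[0.042,[0,0,0.011],0],[0.042,[0,0,0.011],0]]' | python3 nudge.py; for i in 1 2; do echo '[[0.042,[0,0,0.001],0],[0.042,[0,0,0.001],0]]' | python3 nudge.py|grep -E "eef|force:"; done
```

```text
t: 3.88
eef_pos: [0.4815, 0.2431, 0.1349]
ee_rot: [-3.141, -0.002, -2.791]
force: [-0.1, -0.4, -0.2]
width: 0.0419
gripper_force: 0.0
eef_pos: [0.4821, 0.2436, 0.135]
force: [0.5, 0.2, 0.2]
gripper_force: 0.0
eef_pos: [0.4822, 0.2437, 0.1343]
force: [0.1, -0.2, 0.4]
gripper_force: 0.0
```

```bash
echo '[[0.042,[0,0,0.001],0],[0.042,[0,0,0.001],0]]' | python3 nudge.py|grep -E "eef|force:";echo '[[0.042,[0,0,0.001],0],[0.042,[0,0,0.001],0]]' | python3 nudge.py|grep -E "eef|force:"
```

```text
eef_pos: [0.4822, 0.2437, 0.1333]
force: [-0.3, -0.6, -0.4]
gripper_force: 0.0
eef_pos: [0.4821, 0.2436, 0.1322]
force: [-0.5, 0.1, -0.4]
gripper_force: 0.0
```

```bash
for k in 1; do echo '[[0.042,[0,0,0.001],0],[0.042,[0,0,0.001],0]]' | python3 nudge.py|grep -E "eef|force:";echo '[[0.042,[0,0,0.001],0],[0.042,[0,0,0.001],0]]' | python3 nudge.py|grep -E "eef|force:"; done
```

```text
eef_pos: [0.4822, 0.2437, 0.1313]
force: [-0.1, 1.0, 0.7]
gripper_force: 0.0
eef_pos: [0.4823, 0.2437, 0.1309]
force: [-3.4, -0.3, 7.4]
gripper_force: 3.6
```

The fingers touched at a reported z of about 0.1311 against a cap top at 0.151, so the tips are about 19.7 mm above the reported TCP. I'll grip with the reported TCP at about 0.1075, which puts the tips about 3 mm above the cap rim.

```bash
echo '[[0.042,[0,0,-0.006],0],[0.088,[0,0,-0.006],0],[0.088,[0,0,-0.006],0],[0.088,[0,0,-0.006],0],[0.088,[0,0,-0.006],0],[0.088,[0,0,-0.006],0],[0.088,[0,0,-0.006],0],[0.088,[0,0,-0.006],0],[0.088,[0,0,-0.006],0]]' | python3 nudge.py; echo '[[0.088,[0,0,0.008],0],[0.088,[0,0,0.018],0],[0.088,[0,0,0.025],0],[0.088,[0,0,0.029],0],[0.088,[0,0,0.029],0],[0.046,[0,0,0.029],0],[0.046,[0,0,0.029],0],[0.046,[0,0,0.029],0],[0.046,[0,0,0.029],0],[0.046,[0,0,0.029],0],[0.046,[0,0,0.029],0],[0.046,[0,0,0.029],0],[0.046,[0,0,0.029],0]]' | python3 nudge.py 10
```

```text
t: 5.63
eef_pos: [0.4822, 0.2436, 0.1363]
ee_rot: [-3.142, -0.0, -2.791]
force: [0.3, -0.2, 0.3]
width: 0.0862
gripper_force: 0.0
t: 6.72
eef_pos: [0.4822, 0.2441, 0.1075]
ee_rot: [3.141, 0.0, -2.791]
force: [-1.1, 2.0, 1.2]
width: 0.0491
gripper_force: 10.0
```

```bash
echo '[[0.04,[0,0,0],0],[0.04,[0,0,0],0],[0.04,[0,0,0.002],0],[0.04,[0,0,0.004],0],[0.04,[0,0,0.006],0],[0.04,[0,0,0.008],0],[0.04,[0,0,0.008],0],[0.04,[0,0,0.008],0]]' | python3 nudge.py 55
```

```text
t: 7.38
eef_pos: [0.4824, 0.2442, 0.1006]
ee_rot: [3.141, 0.001, -2.79]
force: [-7.1, 2.1, 12.1]
width: 0.0483
gripper_force: 55.0
```

```bash
echo '[[0.04,[0,0,0.001],0],[0.04,[0,0,0.0015],0],[0.04,[0,0,0.0015],0]]' | python3 nudge.py
```

```text
t: 7.63
eef_pos: [0.4824, 0.2442, 0.0993]
ee_rot: [3.141, 0.001, -2.79]
force: [-7.1, 3.1, 13.5]
width: 0.0485
gripper_force: 55.0
```

```bash
echo '[[0.04,[0,0,0],-0.04],[0.04,[0,0,0],-0.1],[0.04,[0,0,0],-0.16],[0.04,[0,0,0],-0.22],[0.04,[0,0,0],-0.28],[0.04,[0,0,0],-0.34],[0.04,[0,0,0],-0.4],[0.04,[0,0,0],-0.4]]' | python3 nudge.py; python3 -c "
from station import arm, cams, ticket;s=arm.get_state();print(s['moment'],s['force'])"
```

```text
t: 8.3
eef_pos: [0.4836, 0.2445, 0.0999]
ee_rot: [-3.141, 0.003, -2.386]
force: [-3.2, 1.0, 13.1]
width: 0.0482
gripper_force: 55.0
[ 0.6202091   1.0949128  -0.04798328] [-3.24081273  0.95403127 13.05449184]
```

```bash
echo '[[0.04,[0,0,0.0005],-0.06],[0.04,[0,0,0.0005],-0.13],[0.04,[0,0,0.0005],-0.2],[0.04,[0,0,0.0005],-0.27],[0.04,[0,0,0.0005],-0.34],[0.04,[0,0,0.0005],-0.41],[0.04,[0,0,0.0005],-0.48],[0.04,[0,0,0.0005],-0.55],[0.04,[0,0,0.0005],-0.62],[0.04,[0,0,0.0005],-0.69],[0.04,[0,0,0.0005],-0.76],[0.04,[0,0,0.0005],-0.82],[0.04,[0,0,0.0005],-0.86],[0.04,[0,0,0.0005],-0.86]]' | python3 nudge.py; python3 -c "
from station import arm, cams, ticket;s=arm.get_state();print(s['moment'],s['force'])"
```

```text
t: 9.47
eef_pos: [0.4836, 0.2446, 0.0994]
ee_rot: [-3.138, 0.002, -1.527]
force: [-4.3, 0.7, 12.5]
width: 0.0485
gripper_force: 55.0
[0.62883988 1.28311759 0.07924802] [-4.26626497  0.71381983 12.45230433]
```

```bash
echo '[[0.04,[0,0,0],-0.03],[0.04,[0,0,0],-0.06],[0.04,[0,0,0],-0.08],[0.04,[0,0,0],-0.08]]' | python3 nudge.py |grep -E "rot|force"; python3 -c "
from station import arm, cams, ticket;s=arm.get_state();print(s['moment'])"; echo '[[0.04,[0,0,0],-0.02],[0.04,[0,0,0],-0.04],[0.04,[0,0,0],-0.04]]' | python3 nudge.py|grep -E "rot|force"; python3 -c "
from station import arm, cams, ticket;s=arm.get_state();print(s['moment'])"
```

```text
ee_rot: [-3.138, 0.001, -1.449]
force: [-4.7, 2.2, 12.2]
gripper_force: 55.0
[ 0.75976639  1.42547164 -0.04705204]
ee_rot: [-3.139, 0.001, -1.409]
force: [-3.6, 1.6, 13.4]
gripper_force: 55.0
[ 0.38585929  1.47281663 -0.17984916]
```

```bash
echo '[[0.04,[0,0,0],-0.02],[0.04,[0,0,0],-0.04],[0.04,[0,0,0],-0.04]]' | python3 nudge.py |grep -E "rot|force"; python3 -c "
from station import arm, cams, ticket;s=arm.get_state();print(s['moment'])"
```

```text
ee_rot: [-3.139, 0.001, -1.37]
force: [-4.0, -0.4, 13.9]
gripper_force: 55.0
[ 0.2012596   1.44304942 -0.41660862]
```

Torque is building up, so the cap is at its stop. I'll ease back slightly and let up.

```bash
echo '[[0.04,[0,0,0],0.05],[0.04,[0,0,0],0.08],[0.04,[0,0,-0.003],0.08],[0.04,[0,0,-0.006],0.08],[0.04,[0,0,-0.009],0.08],[0.04,[0,0,-0.012],0.08],[0.04,[0,0,-0.012],0.08]]' | python3 nudge.py; python3 -c "
from station import arm, cams, ticket;s=arm.get_state();print(s['moment'])"
```

```text
t: 10.88
eef_pos: [0.4834, 0.244, 0.1108]
ee_rot: [-3.139, 0.001, -1.45]
force: [1.0, -0.2, 4.9]
width: 0.0485
gripper_force: 55.0
[ 0.104885   -0.46254921 -0.05423291]
```

```bash
echo '[[0.04,[0,0,-0.004],0],[0.04,[0,0,-0.008],0],[0.04,[0,0,-0.014],0],[0.04,[0,0,-0.022],0],[0.04,[0,0,-0.032],0],[0.04,[0,0,-0.044],0],[0.04,[0,0,-0.058],0],[0.04,[0,0,-0.07],0],[0.04,[0,0,-0.08],0],[0.04,[0,0,-0.08],0]]' | python3 nudge.py; python3 - <<'E'
from h import *
a=cams.grab_frame('top')[:,:,::-1];b=cams.grab_frame('scene')[:,:,::-1]
cv2.imwrite('pics/g4.png',np.hstack([cv2.resize(a[215:295,195:275],(400,400),interpolation=2),cv2.resize(b[85:165,322:402],(400,400),interpolation=2)]))
s=arm.get_state();p=s['eef_pos'];ps=s['ee_rot'][2];print(p,ps,s['q'],s['force'])
for g in[(.5176,-.291)]:
    d=np.array(g)-p[:2];X=np.array([np.cos(ps),np.sin(ps)]);Y=np.array([np.sin(ps),-np.cos(ps)]);print(d@X,d@Y,np.radians(-128)-ps)
E
```

```text
t: 11.72
eef_pos: [0.4832, 0.2444, 0.1921]
ee_rot: [-3.138, 0.002, -1.45]
force: [1.7, 0.0, -0.4]
width: 0.0482
gripper_force: 55.0
[0.48210564 0.24371306 0.18959848] -1.4509006322114497 [ 8.30838306e-01  1.49150037e-01 -3.10905283e-01 -2.57082860e-04
 -1.11005958e+00 -7.10828502e-01] [-0.7189052  -0.34211742 -0.66579581]
0.535119849774533 0.02871675743324644 -0.7831208103412921
```

View pics/g4.png

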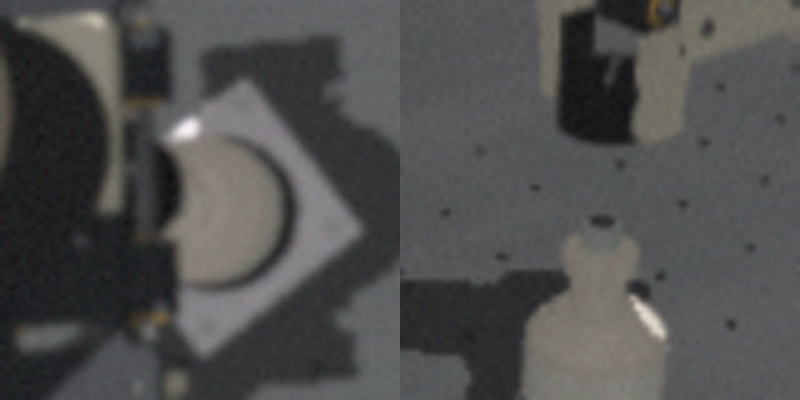

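The cap is held in the fingers at scene crop (598,75), clear of the bare bottle neck at (600,220). Next I'll carry it to the tray with the closing line along the tray's x.

```bash
echo '[[0.04,[0.01,0,0],0.02],[0.04,[0.03,0,0],0.06],[0.04,[0.06,0.002,0],0.1],[0.04,[0.09,0.004,0],0.14],[0.04,[0.12,0.006,0],0.18],[0.04,[0.15,0.008,0],0.22],[0.04,[0.18,0.01,0],0.26],[0.04,[0.21,0.012,0],0.3],[0.04,[0.24,0.014,0],0.34],[0.04,[0.27,0.016,0],0.38],[0.04,[0.3,0.018,0],0.42],[0.04,[0.33,0.02,0],0.46],[0.04,[0.36,0.022,0],0.5],[0.04,[0.39,0.024,0],0.55],[0.04,[0.42,0.026,0],0.6],[0.04,[0.45,0.028,0],0.65],[0.04,[0.48,0.029,0],0.7],[0.04,[0.51,0.029,0],0.75],[0.04,[0.527,0.029,0],0.78],[0.04,[0.535,0.029,0],0.783]]' | python3 nudge.py; echo '[[0.04,[0,0,0.01],0],[0.04,[0,0,0.03],0],[0.04,[0,0,0.05],0],[0.04,[0,0,0.07],0],[0.04,[0,0,0.09],0],[0.04,[0,0,0.11],0],[0.04,[0,0,0.13],0],[0.04,[0,0,0.145],0],[0.04,[0,0,0.155],0],[0.04,[0,0,0.16],0],[0.04,[0,0,0.16],0]]' | python3 nudge.py; python3 - <<'E'
from h import *
a=cams.grab_frame('top')[:,:,::-1];b=cams.grab_frame('scene')[:,:,::-1]
cv2.imwrite('pics/g5.png',np.hstack([cv2.resize(a[195:290,375:470],(400,400),interpolation=2),cv2.resize(b[190:290,125:225+20],(480,400),interpolation=2)[:,:400]]))
s=arm.get_state();print(s['q'],s['force'])
E
```

```text
t: 13.48
eef_pos: [0.5163, -0.2934, 0.1878]
ee_rot: [3.139, -0.001, -2.238]
force: [0.4, 0.5, -1.0]
width: 0.0485
gripper_force: 55.0
t: 14.4
eef_pos: [0.5166, -0.2902, 0.0281]
ee_rot: [3.139, -0.001, -2.233]
force: [-0.6, -0.8, 0.2]
width: 0.0483
gripper_force: 55.0
[-1.82752049e-01  3.95906070e-01 -3.83438063e-01  2.43724885e-04
 -7.90945221e-01 -4.79792571e-01] [ 0.2979459  -0.6420527  -0.79650836]
```

View pics/g5.png

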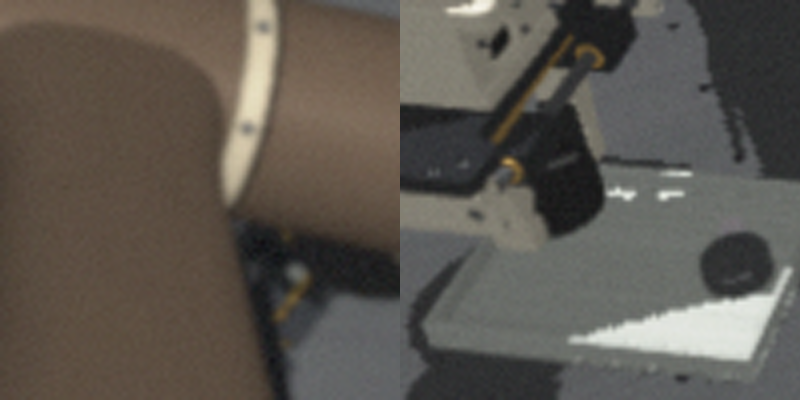

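The cap hangs over the empty half, at scene crop (570,190). The clamp at (737,262) is undisturbed. Now I'll lower it gently.

```bash
echo '[[0.04,[0,0,0.01],0],[0.04,[0,0,0.02],0],[0.04,[0,0,0.028],0],[0.04,[0,0,0.034],0],[0.04,[0,0,0.037],0],[0.04,[0,0,0.037],0]]' | python3 nudge.py 20|grep -E "eef|force"; echo '[[0.04,[0,0,0.001],0],[0.04,[0,0,0.0015],0],[0.04,[0,0,0.0015],0]]' | python3 nudge.py |grep -E "eef|force"
```

```text
eef_pos: [0.5168, -0.2908, -0.0088]
force: [0.8, 0.4, -0.1]
gripper_force: 20.0
eef_pos: [0.5177, -0.291, -0.0089]
force: [0.0, -1.0, -0.4]
gripper_force: 20.0
```

```bash
echo '[[0.04,[0,0,0.001],0],[0.04,[0,0,0.001],0],[0.04,[0,0,0.001],0]]' | python3 nudge.py|grep -E "eef|force"
```

```text
eef_pos: [0.5175, -0.291, -0.01]
force: [0.2, 0.2, -1.0]
gripper_force: 20.0
```

```bash
echo '[[0.04,[0,0,0.0005],0],[0.04,[0,0,0.001],0],[0.04,[0,0,0.001],0]]' | python3 nudge.py|grep -E "eef|force"; echo '[[0.04,[0,0,0.0005],0],[0.04,[0,0,0.001],0],[0.04,[0,0,0.001],0]]' | python3 nudge.py|grep -E "eef|force"
```

```text
eef_pos: [0.5174, -0.291, -0.0112]
force: [-0.9, 0.3, -0.7]
gripper_force: 20.0
eef_pos: [0.5174, -0.2909, -0.0123]
force: [0.9, -1.0, 0.4]
gripper_force: 20.0
```

```bash
echo '[[0.04,[0,0,0.0005],0],[0.04,[0,0,0.0007],0],[0.04,[0,0,0.0007],0]]' | python3 nudge.py|grep -E "eef|force"; 
```

```text
eef_pos: [0.5175, -0.291, -0.0126]
force: [-1.1, -0.1, 4.8]
gripper_force: 20.0
```

The cap is on the floor. Release, withdraw and retreat.

```bash
echo '[[0.051,[0,0,0],0],[0.054,[0,0,0],0],[0.058,[0,0,0],0],[0.06,[0,0,0],0],[0.06,[0,0,0],0]]' | python3 nudge.py 10; echo '[[0.06,[0,0,-0.005],0],[0.06,[0,0,-0.015],0],[0.06,[0,0,-0.03],0],[0.06,[0,0,-0.05],0],[0.06,[0,0,-0.08],0],[0.06,[0,0,-0.11],0],[0.06,[0,0,-0.14],0],[0.06,[0,0,-0.17],0],[0.06,[0,0,-0.2],0],[0.06,[-0.03,0,-0.21],0],[0.06,[-0.06,0,-0.21],0],[0.06,[-0.09,0,-0.21],0],[0.06,[-0.12,0,-0.21],0],[0.06,[-0.15,0,-0.21],0],[0.06,[-0.18,0,-0.21],0],[0.06,[-0.2,0,-0.21],0],[0.06,[-0.2,0,-0.21],0]]' | python3 nudge.py; python3 - <<'E'
from h import *
a=cams.grab_frame('top')[:,:,::-1];b=cams.grab_frame('scene')[:,:,::-1]
cv2.imwrite('pics/f_top.png',a);cv2.imwrite('pics/f_scene.png',b)
cv2.imwrite('pics/f.png',np.vstack([np.hstack([a[150:300,200:480],b[150:300,110:230+160]]),]).repeat(1,0)) 
big=np.vstack([np.hstack([cv2.resize(a[100:300,280:480],(400,400),interpolation=2),cv2.resize(b[200:300,125:225],(400,400),interpolation=2)]),cv2.resize(b[100:400,110:510],(266,200))@np.eye(3) if 0 else np.hstack([cv2.resize(a,(320,200)),np.zeros((200,160,3),np.uint8),cv2.resize(b,(320,200))])])
cv2.imwrite('pics/f.png',big)
E
```

```text
t: 16.67
eef_pos: [0.5174, -0.2909, -0.013]
ee_rot: [3.141, -0.0, -2.234]
force: [0.4, -0.3, -0.3]
width: 0.0596
gripper_force: 0.0
t: 18.08
eef_pos: [0.6425, -0.1305, 0.1975]
ee_rot: [-3.141, 0.001, -2.231]
force: [-0.1, 0.8, -0.5]
width: 0.06
gripper_force: 0.0
```

View pics/f.png

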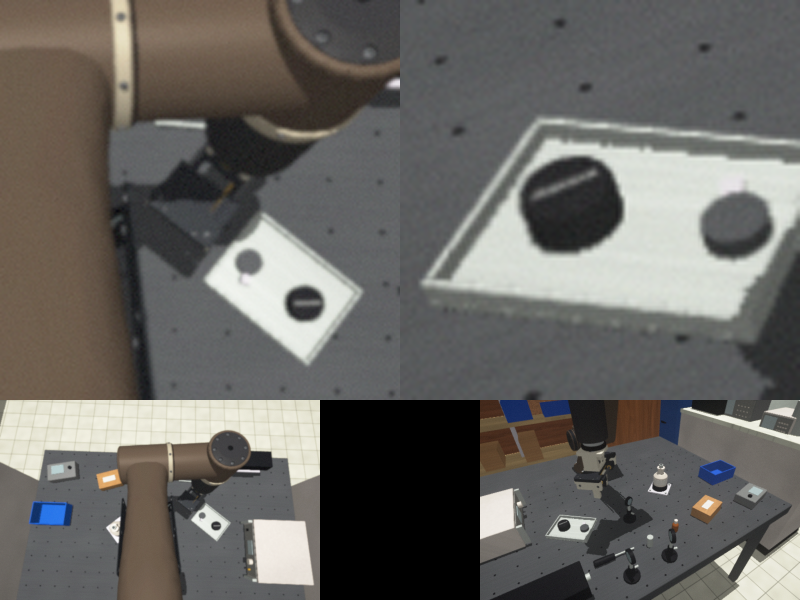

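The cap sits flat in the empty half of the tray at top crop (305,303), beside the untouched clamp at (248,262). The lens mount, vial, screwdriver and post look undisturbed, and the arm is clear.

```bash
python3 -c "
from station import arm, cams, ticket;print(ticket.job_done())"
```

```text
the job is handed in; nothing more can be done
None
```

The bottle is open and its cap lies open end down on the floor of the tray beside the clamp; the last pictures show the other objects undisturbed, and I handed the job in at about 18 s.

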